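# Seat the keyed filter cell on the illuminator

## Robot

A 6-joint arm with a two-finger parallel gripper is mounted at the origin on the work surface. World frame = base frame: x ahead of the robot, y to its left, z up, the work surface at z = 0. Lengths are in m, angles in rad, forces in N, time in s.
With the tool pointing down it reaches from about 0.25 to 0.8 m from the base axis. Payload 3.9 kg.
Tool frame: the origin (TCP) lies on the centre line of the jaws, within the pads' length; the fingertips stand 14 mm ahead of it and the grasp point (between the pads) lies 5 mm behind it; z points along the fingers, y is the direction in which the jaws open and shut (so a half turn about z gives the same grasp; the last joint's range is limited). The gripper opens to 85 mm and grips with 20 to 120 N. Pads are 22 mm wide; open, the fingers measure 114 mm over their backs; the gripper's body (76 mm by 85 mm) begins 54 mm behind the grasp point. The pads swing forward as they close: fully open they stand 13 mm farther back than shut.
Start: joints at [1.109, 0.26, -0.138, 1.173, 0, 1.571], TCP at [0.234, 0.47, 0.245] pointing down, gripper open.
Joint ranges: [-2.78, 2.78], [-0.83, 1.72], [-1.28, 1.37], [-1.9, 2.12], [-1.57, 1.48], [-3.14, 3.14]. Speed limits (rad/s): [2.57, 2.57, 3.14, 3.14, 3.14, 3.14].

## Interface

Orientations are given as a rotation vector (axis times angle).
In Python, from station import robot gives the robot as it stands.
- The arm moves only by the shell command python3 -m inch 'ROWS' [FORCE]. ROWS is JSON, a list of rows, each a list of 7 numbers: the shift along the world's x, y, z each as a share of 0.8 m, from -1 to 1, then the turn, a rotation vector about the world's x, y, z each as a share of pi/2 rad, from -1 to 1, then the gripper's target within -1 to 1 (fully open at 1, half-way at 0, shut at -1). A call has 1 to 12 rows; each row is the pose to reach, as a shift and turn from the pose measured when the call began; what a row does not reach only later rows make up. A row lasts 1/8 s, in which the tool goes at most 62.5 mm and 10.7 degrees, less where a joint would pass 70% of its speed; a pose out of reach is approached as far as the arm can. A call with a number of a shift or a turn outside -1 to 1 is refused whole. A call with a gripper value outside its range is refused whole. The fingers move at their own pace and stop on an object; FORCE is the grip in N (left out, the last holds). Time passes only in rows, so rows that repeat a pose let the fingers close. It gives the time, the measured TCP pose, the force and the opening at its end, in the units of the state.
- robot.get_obs(): the state, without advancing time (a new reading comes with each control period).
- robot.get_image(name): name is "side" or "top" or "wrist"; returns the picture (480x640x3 uint8, blue, green, red); there is no depth.
- robot.camera_info(name): a dict with "vfov" (degrees; the focal length in pixels is half the picture's height over the tangent of half this angle, whatever the lens; pixels are square), "cx", "cy" (the principal point, pixels), "rvec" (rotation vector, rad) and "tvec" (3), from world to camera coordinates, as OpenCV has them; the wrist camera has in their place "tool_from_camera" (4x4, takes a point from camera to tool coordinates, whose origin is the TCP and whose axes are the flange's). Camera axes: x right, y down, z forward; pixel columns grow to the right and rows downward; lengths in m; the calibration is good to about 2 mm. The wrist camera is an equidistant fisheye: a pixel r from the principal point sees the ray r / f radians off the axis. A picture is of the moment at which its call begins: read the wrist's pose just before it. camera_info takes no time and is no camera call.
- robot.job_done(): hands the job in, once; it reports no verdict.
Trained networks look in the newest picture that a camera, given by its name, has taken for a name from the list of things; names that differ only in an ending like _2 or _b are one class to them, and where a whole thing is asked for, a point or a joint stands for the part that bears it (a point fixed in the world has none). Each returns a list of dicts, best first, with "score" (0 to 1); they miss things now and then, are a little off and sometimes report something else, mostly with a low value. They report only what shows in the picture. A call takes as long as a camera call.
- robot.boxes_of(thing, camera): "extent" ([left, top, right, bottom] as shares, 0 to 1, of the picture: columns of its width, rows of its height, round what is visible of it).
- robot.outline_of(thing, camera): "mask" (480x640 bool, what is visible of it) and "extent" ([left, top, right, bottom] as shares, 0 to 1, of the picture: columns of its width, rows of its height, round what is visible of it).
The state is a dict: "time": time; "qpos": joint angles; "dq": joint speeds; "joint_torque": joint torques, N m; "tool_pos": TCP position; "tool_rot": TCP orientation; "wrist_force": force on the tool from outside, world axes, zero at the start; "ft_torque": the same for the moment, N m; "finger_gap": finger opening in m.
Only numpy, scipy, OpenCV 4.12 (cv2) and the standard library are available. Lean on these libraries where they do the work, as an engineer would, in place of code of your own. Each camera call takes 0.05 s, during which the arm holds its last target. There are 200 camera calls.

## Task

Fit the tall black knurled filter cell (the tall collar with the glass window on top) over the spigot of the white illuminator base: turn it until the hidden keyways inside it drop over the spigot's pins, then push it down against the sprung seat until it is fully home. Nothing latches it, so finish with the gripper still holding the cell and keeping it pushed fully home; leave the other things on the bench where they are.

Things in the scene. Friction and masses are not known exactly. Their poses are not given: they have to be found in the camera images.
- collar: Filter cell: a black knurled collar 56 mm in diameter, 40 mm tall, 0.11 to 0.22 kg, standing upright, open end down, a glass window closing its top; the tallest and widest of the three round lens parts. Origin at the centre of its underside, z up. Grip its knurled side anywhere, from above. Its four keyways inside cannot be seen from above.
- collar_mouth (a point): Mouth of the cell's bore, same point as the cell's origin. Bore 33 mm in diameter, 34 mm deep, with four keyways 10.5 mm wide and 6.5 mm deep radially, along the whole bore and open at the bottom, towards the cell's own +x, +y, -x and -y.
- port: White illuminator base, fixed: 190 x 130 x 40 mm, with a lamp hump, 30 mm higher, from 75 mm off the spigot's axis on its +x side. Origin on the table under the spigot's axis, z up. The spigot on its top carries four steel pins 90 degrees apart; their angle about the axis differs every time and is not given by this frame.
- port_home (a point): Point on the spigot's axis, 42 mm above the table: where the cell's origin lies when fully home. Not aligned, the cell rests on the pins, its origin 12 mm above this point; within about 8 degrees of alignment (every 90 degrees of turn) it drops 6 mm onto the sprung seat; the last 6 mm must be pushed.
- port_axis (a point): Centre of the spigot's tip, 66 mm above the table. Spigot: aluminium, 31 mm in diameter, 26 mm tall above the base's top, its upper 6 mm tapered to 23 mm. Its pins reach out to 22 mm from the axis, are round, 5 mm thick, and span 9 to 14 mm above the base's top.
- seat (a joint): Travel of the sprung steel seat ring (68 mm diameter) around the spigot: 0 when up (its top 8 mm above the base's top), 0.006 m fully depressed. It carries 4 N before it yields and needs 9 N (the cell's weight included) fully down; it pushes the cell back up when let go.
- spacer: Bystander: plain aluminium ring, smooth, 44 mm diameter, 30 mm tall. Origin at its underside's centre.
- slim_cell: Bystander: flat black knurled cell, 52 mm diameter, only 14 mm tall. Origin at its underside's centre.
- oil_bottle: Bystander: amber glass bottle, 32 mm diameter, 62 mm tall. Origin at its underside's centre.
- sample_jar: Bystander: clear jar with white lid, 54 mm diameter, 62 mm tall. Origin at its underside's centre.
- slide_box: Bystander: grey slide box, 170 x 85 x 34 mm. Origin at its underside's centre.
- driver: Bystander: screwdriver about 150 mm long lying on the bench. Origin near its middle.
- petri: Bystander: closed clear petri dish, 90 mm diameter, 15 mm tall. Origin at its underside's centre.

How it is judged:
On the way, in this order (a step that is already met when the one before it is completed fails the run):
1. the cell is picked up (height (world z) of collar above 0.03 m and contact force between the fingers and collar above 3 N), for 0.1 s.
2. the cell is upright over the spigot, at or below pin height (horizontal distance between collar and port_home below 0.004 m and angle between collar's own z axis and vertical below 0.12 rad and z of collar in the frame of port_home below 0.0145 m), for 0.1 s.
3. its keyways have dropped over the pins (horizontal distance between collar and port_home below 0.004 m and angle between collar's own z axis and vertical below 0.12 rad and z of collar in the frame of port_home below 0.0082 m), for 0.1 s.
At the end, for the whole second after the job is handed in: The cell is upright (3 degrees) on the spigot's axis (3 mm), within 1.5 mm of fully home with the seat depressed at least 5 of its 6 mm, kept there at rest by the fingers (over 3 N on it); the bystanders are within 30 mm of where they stood (horizontal distance between collar and port_home below 0.003 m and angle between collar's own z axis and vertical below 0.06 rad and z of collar in the frame of port_home below 0.0015 m and value of joint seat above 0.005 m and contact force between the fingers and collar above 3 N and linear speed of collar below 0.02 m/s and distance of each of spacer, slim_cell, oil_bottle, sample_jar, slide_box, driver, petri from where it was at the start of the episode below 0.03 m); the arm keeps its last pose, push and grip.
It fails at once if a bystander was moved more than 30 mm or tipped over (distance of any of spacer, slim_cell, oil_bottle, sample_jar, slide_box, driver, petri from where it was at the start of the episode above 0.03 m or angle between any of spacer, slim_cell, oil_bottle, sample_jar, slide_box, petri's own z axis and vertical above 0.6 rad).
It also fails if it takes over 58 s, if anything falls off the work surface, if the arm or the gripper's body presses on something with over 40 N, if the wrist force passes 120 N, or if a joint passes its speed limit or range.

## Working session

There is one attempt and no reset: what is moved stays moved. The work goes in short steps, Python scripts to look and compute and a shell command to move; the robot and the scene stay as the last step left them, time stands still between calls to the robot, and variables do not carry over. Pictures are saved under pics/ and viewed, about 8 in all and at most 12, crops included, and the job is handed in when it is done.

```bash
mkdir -p pics; ls; cat > h.py <<'E'
import numpy as np, cv2
from station import robot
def cam(n):
    c=robot.camera_info(n); f=240/np.tan(np.radians(c['vfov'])/2)
    return c,f
def ray(n,u,v,obs=None):
    """world origin, direction"""
    c,f=cam(n); x,y=(u-c['cx'])/f,(v-c['cy'])/f
    if n=='wrist':
        T=np.array(c['tool_from_camera']); r=np.hypot(x,y); d=np.array([x/r*np.sin(r),y/r*np.sin(r),np.cos(r)]) if r>1e-9 else np.array([0,0,1.])
        o=obs or robot.get_obs(); R=cv2.Rodrigues(np.array(o['tool_rot'],float))[0]
        return R@T[:3,3]+np.array(o['tool_pos']), R@T[:3,:3]@d
    R=cv2.Rodrigues(np.array(c['rvec'],float))[0]; t=np.array(c['tvec'],float).ravel()
    return -R.T@t, R.T@np.array([x,y,1.])
def onz(n,u,v,z,obs=None):
    o,d=ray(n,u,v,obs); return o+d*(z-o[2])/d[2]
def proj(n,P,obs=None):
    c,f=cam(n); P=np.atleast_2d(P).astype(float)
    if n=='wrist':
        T=np.array(c['tool_from_camera']); o=obs or robot.get_obs(); R=cv2.Rodrigues(np.array(o['tool_rot'],float))[0]
        p=((P-np.array(o['tool_pos']))@R-T[:3,3])@T[:3,:3]
        r=np.hypot(p[:,0],p[:,1]); a=np.arctan2(r,p[:,2]); k=f*a/np.maximum(r,1e-9)
        return np.c_[c['cx']+k*p[:,0],c['cy']+k*p[:,1]]
    R=cv2.Rodrigues(np.array(c['rvec'],float))[0]; p=P@R.T+np.array(c['tvec'],float).ravel()
    return np.c_[c['cx']+f*p[:,0]/p[:,2],c['cy']+f*p[:,1]/p[:,2]]
E
python3 - <<'E'
from h import *
o=robot.get_obs(); print(o)
for n in ['top','side','wrist']:
    print(robot.camera_info(n)); cv2.imwrite(f'pics/{n}0.png',robot.get_image(n))
    if n!='wrist': print('pos',ray(n,320,240)[0])
    for t in ['collar','port','slim_cell','spacer','oil_bottle','sample_jar','petri','slide_box']:
        if n=='top' or t in('collar','port'):
            for b in robot.boxes_of(t,n)[:2]: 
                e=np.array(b['extent'])*[640,480,640,480]; print(n,t,round(b['score'],2),e.round(1), onz(n,(e[0]+e[2])/2,(e[1]+e[3])/2,0.04).round(3))
E
```

```text
pics
{'time': 0.0, 'qpos': array([ 1.10902429e+00,  2.60685626e-01, -1.39386339e-01,  1.17267293e+00,
        1.12568224e-05,  1.57078271e+00]), 'dq': array([ 0.00133745,  0.00198625,  0.00151214,  0.00172927,  0.00086299,
       -0.00074402]), 'joint_torque': array([-6.57708897e-04, -4.05672705e+01,  2.53924602e+01,  1.89440249e-02,
        3.00406202e-05,  1.15639875e-05]), 'tool_pos': array([0.23361318, 0.46943315, 0.24445748]), 'tool_rot': array([-7.18796773e-01, -3.05778618e+00,  2.97509120e-03]), 'wrist_force': array([ 0.64383965, -0.05432197,  0.79017855]), 'ft_torque': array([ 0.00355222, -0.05065554,  0.00454861]), 'finger_gap': 0.08563127238304429}
{'vfov': 54.55933703769489, 'cx': 318.6409949401341, 'cy': 234.64738094600432, 'rvec': array([ 2.10411845, -2.0954069 ,  0.236817  ]), 'tvec': array([0.11142429, 0.608056  , 0.77367844])}
pos [0.41746579 0.11118322 0.89111526]
top collar 0.81 [301.7 298.6 329.4 331.9] [0.465 0.119 0.04 ]
top port 0.77 [434.7 200.4 515.7 311.6] [ 0.575 -0.177  0.04 ]
top slim_cell 0.88 [304.7 226.6 330.8 256.3] [0.601 0.116 0.04 ]
top slim_cell 0.
[... 663 characters left out ...]
71757]
side collar 0.96 [259.8 261.  288.8 297.4] [0.46  0.103 0.04 ]
side port 0.65 [148.5 189.  224.1 237.4] [0.472 0.423 0.04 ]
side port 0.56 [364.9 276.9 479.3 377.4] [ 0.562 -0.19   0.04 ]
{'vfov': 65.70646984690485, 'cx': 319.36402495785336, 'cy': 245.08171502387532, 'tool_from_camera': array([[-4.01244201e-04, -9.60895356e-01, -2.76911455e-01,
         7.06280601e-02],
       [ 9.99999733e-01, -5.54831798e-04,  4.76293783e-04,
        -2.33672703e-04],
       [-6.11307765e-04, -2.76911190e-01,  9.60895322e-01,
        -1.28078065e-01],
       [ 0.00000000e+00,  0.00000000e+00,  0.00000000e+00,
         1.00000000e+00]])}
wrist collar 0.57 [157.4 458.6 166.  461. ] [0.441 0.116 0.04 ]
```

View pics/top0.png

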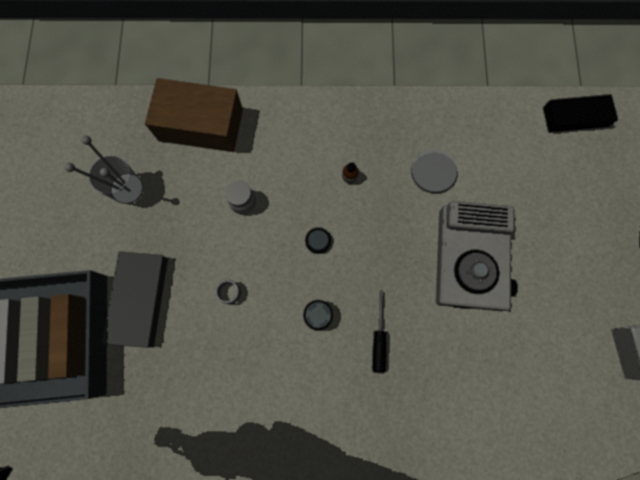

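```bash
python3 - <<'E'
from h import *
im=cv2.imread('pics/top0.png')
cv2.imwrite('pics/portcrop.png',np.hstack([cv2.resize(im[190:320,425:525],None,fx=4,fy=4,interpolation=3),cv2.resize(im[250:380,270:370],None,fx=4,fy=4,interpolation=3)]))
E
```

```text
(no output)
```

View pics/portcrop.png

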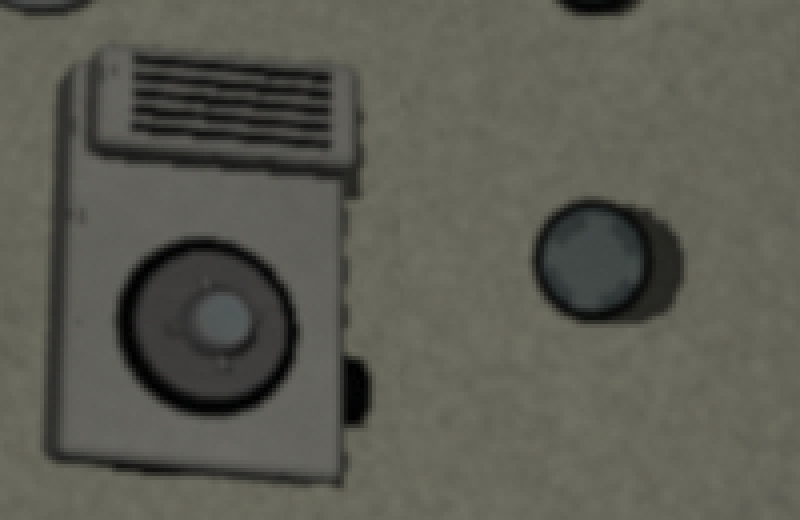

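The top view shows the cell at about (318,315), with its rim at z=0.04. The spigot tip is at (480.5,270), and the base's hump faces +x. The driver lies between them at (381,335). I'll locate both precisely and move above the cell.

```bash
python3 - <<'E'
from h import *
print('collar top',onz('top',318,315,.04).round(4),'tip top',onz('top',480.5,270,.066).round(4))
print('seat ring centre',onz('top',425+208/4,190+326/4,.048).round(4))
o=robot.get_image('side'); m=robot.outline_of('collar','side')
e=np.array(m[0]['extent'])*[640,480,640,480]; print(e)
p=onz('top',318,315,.04); c=p.copy()
ring=lambda z,r,c:np.array([[c[0]+r*np.cos(a),c[1]+r*np.sin(a),z] for a in np.linspace(0,6.28,60)])
q=np.r_[proj('side',ring(0,.028,c)),proj('side',ring(.04,.028,c))]; print(q.min(0),q.max(0))
cv2.imwrite('pics/side_port.png',cv2.resize(o[240:400,340:500],None,fx=4,fy=4,interpolation=3))
print('tool',robot.get_obs()['tool_pos'], (c[:2]-robot.get_obs()['tool_pos'][:2])/.8)
E
```

```text
collar top [0.4656 0.1145 0.04  ] tip top [ 0.5447 -0.1756  0.066 ]
seat ring centre [ 0.5447 -0.1752  0.048 ]Traceback (most recent call last):
  File "<stdin>", line 5, in <module>
IndexError: list index out of range
```

```bash
python3 -m inch '[[0.29,-0.4425,-0.07,0,0,0,1],[0.29,-0.4425,-0.07,0,0,0,1],[0.29,-0.4425,-0.07,0,0,0,1],[0.29,-0.4425,-0.07,0,0,0,1],[0.29,-0.4425,-0.07,0,0,0,1],[0.29,-0.4425,-0.07,0,0,0,1],[0.29,-0.4425,-0.07,0,0,0,1],[0.29,-0.4425,-0.07,0,0,0,1],[0.29,-0.4425,-0.07,0,0,0,1]]' 40
python3 - <<'E'
from h import *
o=robot.get_obs(); im=robot.get_image('wrist'); cv2.imwrite('pics/w1.png',im)
print(o['qpos'].round(3),o['tool_pos'],o['tool_rot'],o['wrist_force'])
for b in robot.boxes_of('collar','wrist')[:2]:
    e=np.array(b['extent'])*[640,480,640,480]; print(b['score'],e.round(1),onz('wrist',(e[0]+e[2])/2,(e[1]+e[3])/2,.03,o))
p=[.4656,.1145]
r=np.array([[p[0]+.028*np.cos(a),p[1]+.028*np.sin(a),z] for z in (0,.04) for a in np.linspace(0,6.28,60)])
q=proj('wrist',r,o); print(q.min(0),q.max(0))
E
```

```text
time: 1.98
tool_pos: [0.4656, 0.1162, 0.1893]
tool_rot: [-0.72, -3.057, -0.001]
wrist_force: [-0.1, 0.6, 0.6]
finger_gap: 0.0852
[ 2.440e-01  2.170e-01 -3.490e-01  1.006e+00  1.000e-03  7.060e-01] [0.46556277 0.11616175 0.18927107] [-7.19541781e-01 -3.05721882e+00 -5.23933317e-04] [-0.09720186  0.55211688  0.59218392]
0.72 [282.  195.8 358.2 267.4] [0.46656426 0.11624142 0.03      ]
0.25 [ 55.  338.1 164.4 480. ] [ 0.54449246 -0.19392223  0.03      ]
[281.35285123 191.51721508] [353.76726313 268.85549653]
```

View pics/w1.png

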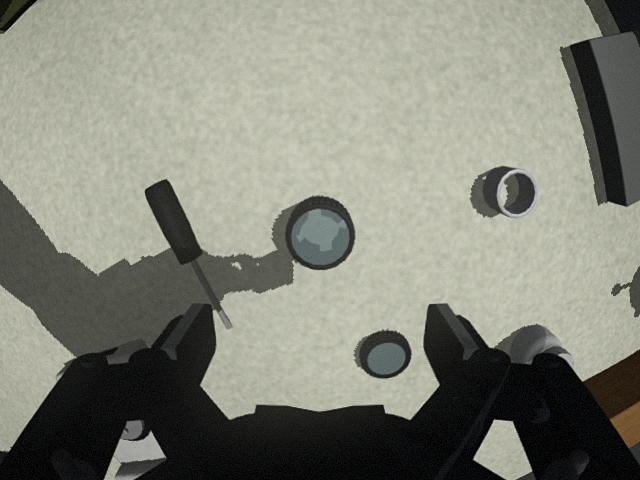

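The cell's rim is centred at about (320,233) in the wrist picture, and the way down is clear. I'll get the exact offset and the lighting pattern in the window.

```bash
python3 - <<'E'
from h import *
o=robot.get_obs(); im=cv2.imread('pics/w1.png')
print('rim centre',onz('wrist',320,233,.04,o),o['tool_pos'])
r=np.linspace(-.04,.04,400); c=onz('wrist',320,233,.04,o)
# rectified top view of z=.04 plane around the cell; u->-y, v->-x
Y,X=np.meshgrid(c[1]-r,c[0]-r); q=proj('wrist',np.c_[X.ravel(),Y.ravel(),np.full(X.size,.04)],o).astype(np.float32)
w=cv2.remap(im,q[:,0].reshape(X.shape),q[:,1].reshape(X.shape),cv2.INTER_CUBIC)
cv2.circle(w,(200,200),140,(0,0,255),1)
cv2.imwrite('pics/w1r.png',cv2.convertScaleAbs(w,alpha=1.4))
E
```

```text
rim centre [0.46513799 0.11756099 0.04      ] [0.46528913 0.11700321 0.18947779]
```

View pics/w1r.png

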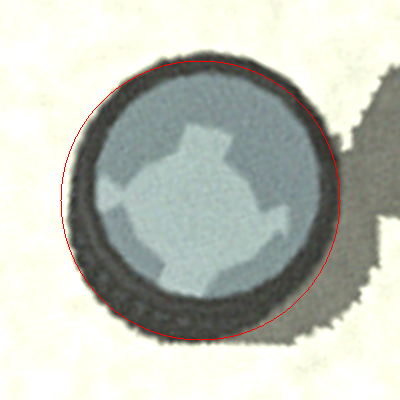

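The window shows the bore and its keyways, turned about −8° in world yaw (modulo 90°). I'll treat that as a hint and check it by feel. Descending and gripping now.

```bash
python3 -m inch '[[0.0015,-0.0015,-0.07,0,0,0,1],[0.0015,-0.0015,-0.14,0,0,0,1],[0.0015,-0.0015,-0.19,0,0,0,1],[0.0015,-0.0015,-0.2065,0,0,0,1],[0.0015,-0.0015,-0.2065,0,0,0,1],[0.0015,-0.0015,-0.2065,0,0,0,-1],[0.0015,-0.0015,-0.2065,0,0,0,-1],[0.0015,-0.0015,-0.2065,0,0,0,-1],[0.0015,-0.0015,-0.2065,0,0,0,-1],[0.0015,-0.0015,-0.2065,0,0,0,-1]]' 60
```

```text
time: 3.32
tool_pos: [0.4681, 0.1163, 0.0265]
tool_rot: [0.716, 3.056, 0.004]
wrist_force: [-1.0, 1.3, 8.5]
finger_gap: 0.0527
```

```bash
python3 -m inch '[[0,0,0.03,0,0,0,-1],[0,0,0.1,0,0,0,-1],[0.03,-0.06,0.154,0,0,0,-1],[0.06,-0.13,0.154,0,0,0,-1],[0.09,-0.2,0.154,0,0,0,-1],[0.12,-0.27,0.154,0,0,0,-1],[0.15,-0.34,0.154,0,0,0,-1],[0.185,-0.409,0.154,0,0,0,-1],[0.185,-0.409,0.154,0,0,0,-1],[0.185,-0.409,0.154,0,0,0,-1],[0.185,-0.409,0.154,0,0,0,-1]]' 60
python3 - <<'E'
from h import *
o=robot.get_obs(); im=robot.get_image('wrist'); cv2.imwrite('pics/w2.png',im)
print(o['qpos'].round(3),o['tool_pos'],o['tool_rot'],o['wrist_force'],o['finger_gap'])
print('expected tip px',proj('wrist',[.5447,-.1756,.066],o))
E
```

```text
time: 4.7
tool_pos: [0.6154, -0.2097, 0.15]
tool_rot: [0.714, 3.057, 0.004]
wrist_force: [-1.1, 0.4, -1.6]
finger_gap: 0.0532
[-0.33   0.52   0.017  1.065  0.003  0.129] [ 0.61541349 -0.20966057  0.15000542] [0.71398392 3.05690769 0.00437053] [-1.06028893  0.37966442 -1.5618761 ] 0.05317489841432921
expected tip px [[317.6555941  126.78607279]]
```

View pics/w2.png

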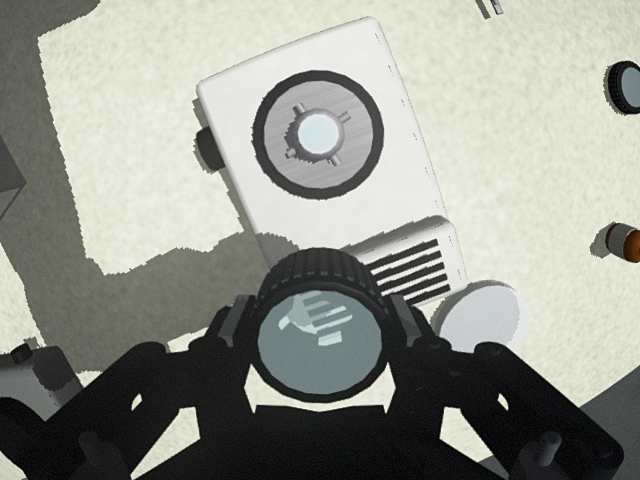

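The pins show clearly at (298,107), (347,116), (290,154) and (336,159). The spigot tip is at (319.5,133), and the cell's top is centred at about (320,341) in hand.

```bash
python3 - <<'E'
from h import *
o=robot.get_obs(); im=cv2.imread('pics/w2.png'); t=o['tool_pos']; R=cv2.Rodrigues(np.array(o['tool_rot']))[0]
tip=onz('wrist',319.5,133,.066,o); print('tip',tip)
P=np.array([onz('wrist',u,v,.0515,o) for u,v in [(298,107),(347,116),(336,159),(290,154)]]); print(P.round(4),'mean',P.mean(0))
for p in P: d=p-tip; print(np.hypot(*d[:2]),np.degrees(np.arctan2(d[1],d[0])), 'axis from mean',np.degrees(np.arctan2(*(p-P.mean(0))[[1,0]])))
zt=t[2]-.0265+.04
for r in ((258+382)/2,),: pass
print('cell centre world',onz('wrist',320,341,zt,o),'tool',t,'tool axes x',R[:,0].round(3),'y',R[:,1].round(3),'z',R[:,2].round(3))
L,Rr=onz('wrist',256,341,zt,o),onz('wrist',384,341,zt,o); print('width',np.linalg.norm(L-Rr))
A,B=onz('wrist',320,281,zt,o),onz('wrist',320,400,zt,o); print('height',np.linalg.norm(A-B))
s=[]
def rect(c,z,h=.035,n=400):
    r=np.linspace(-h,h,n); Y,X=np.meshgrid(c[1]-r,c[0]-r); q=proj('wrist',np.c_[X.ravel(),Y.ravel(),np.full(X.size,z)],o).astype(np.float32)
    w=cv2.remap(im,q[:,0].reshape(X.shape),q[:,1].reshape(X.shape),cv2.INTER_CUBIC)
    cv2.circle(w,(n//2,n//2),int(.022/h*n/2),(0,0,255),1); cv2.drawMarker(w,(n//2,n//2),(0,0,255)); return w
cc=onz('wrist',320,341,zt,o); w2=rect(cc,zt); cv2.circle(w2,(200,200),160,(0,255,0),1)
cv2.imwrite('pics/w2r.png',np.hstack([rect(P.mean(0),.0515),w2]))
E
```

```text
tip [ 0.54848871 -0.17617256  0.066     ]
[[ 0.5282 -0.1804  0.0515]
 [ 0.5461 -0.1565  0.0515]
 [ 0.5669 -0.1741  0.0515]
 [ 0.5517 -0.1976  0.0515]] mean [ 0.54824837 -0.17716471  0.0515    ]
0.02069928662004828 -168.0783994875027 axis from mean -170.68162382198605
0.019768942748116868 96.82762892491807 axis from mean 95.84196179890702
0.018514954247527367 6.575337834312824 axis from mean 9.482391825488746
0.021686269361362465 -81.38489582421626 axis from mean -80.31806497085874
cell centre world [ 0.6135896  -0.20859614  0.16359064] tool [ 0.61555296 -0.20955404  0.15009064] tool axes x [-0.897  0.443 -0.002] y [0.443 0.897 0.003] z [ 0.003  0.002 -1.   ]
width 0.0459719602715121
height 0.05067204699752756
```

View pics/w2r.png

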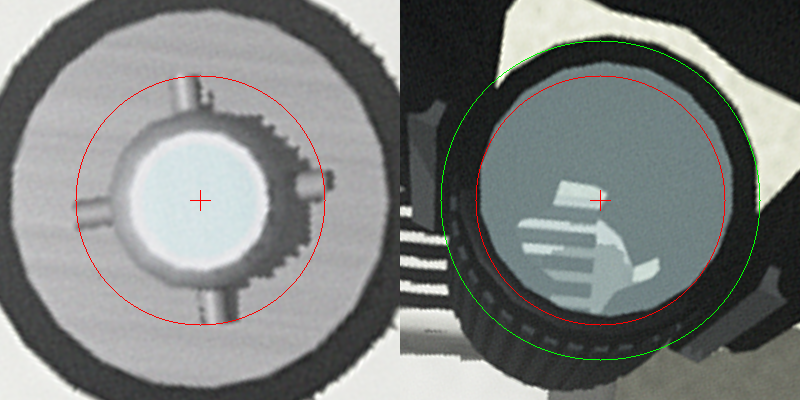

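```bash
python3 -m inch '[[-0.04,0.02,0,0,0,0,-1],[-0.085,0.042,0,0,0,0,-1],[-0.085,0.042,0,0,0,0,-1],[-0.085,0.042,-0.04,0,0,0,-1],[-0.085,0.042,-0.062,0,0,0,-1],[-0.085,0.042,-0.062,0,0,0,-1],[-0.085,0.042,-0.062,0,0,0,-1]]' 60
python3 - <<'E'
from h import *
o=robot.get_obs(); print(o['tool_pos'],o['wrist_force'],o['ft_torque'])
a=robot.get_image('side'); b=robot.get_image('top')
cv2.imwrite('pics/s3.png',np.hstack([cv2.resize(a[230:380,340:490],(390,390),interpolation=3),cv2.resize(b[190:320,410:540],(390,390),interpolation=3)]))
E
```

```text
time: 5.62
tool_pos: [0.5485, -0.1758, 0.1014]
tool_rot: [0.712, 3.055, 0.004]
wrist_force: [-0.1, -0.6, -1.2]
finger_gap: 0.053
[ 0.54848124 -0.17584927  0.10138514] [-0.11679608 -0.58386778 -1.23180469] [-0.05418098 -0.04075462 -0.00217759]
```

View pics/s3.png

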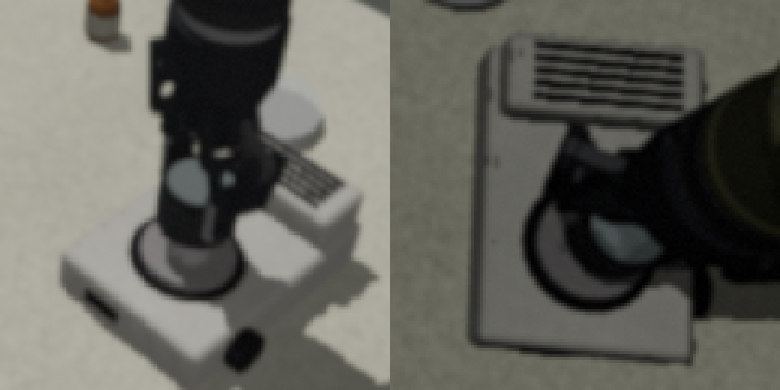

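In both views the cell hangs over the spigot. I'll lower it slowly while still turned off the pins, so it rests on them first.

```bash
python3 -m inch '[[0,0,-0.004,0,0,0,-1],[0,0,-0.008,0,0,0,-1],[0,0,-0.011,0,0,0,-1],[0,0,-0.011,0,0,0,-1],[0,0,-0.011,0,0,0,-1]]' 60; python3 -m inch '[[0,0,-0.003,0,0,0,-1],[0,0,-0.006,0,0,0,-1],[0,0,-0.009,0,0,0,-1],[0,0,-0.011,0,0,0,-1],[0,0,-0.011,0,0,0,-1],[0,0,-0.011,0,0,0,-1]]' 60
```

```text
time: 6.35
tool_pos: [0.5487, -0.1762, 0.0928]
tool_rot: [0.712, 3.055, 0.004]
wrist_force: [0.0, 0.2, -2.1]
finger_gap: 0.0529
time: 7.1
tool_pos: [0.5482, -0.1761, 0.0838]
tool_rot: [0.713, 3.056, 0.004]
wrist_force: [-0.5, 0.1, -1.9]
finger_gap: 0.0528
```

```bash
python3 -m inch '[[0,0,-0.002,0,0,0,-1],[0,0,-0.004,0,0,0,-1],[0,0,-0.005,0,0,0,-1],[0,0,-0.006,0,0,0,-1],[0,0,-0.006,0,0,0,-1],[0,0,-0.006,0,0,0,-1]]' 60
```

```text
time: 7.85
tool_pos: [0.5483, -0.1763, 0.0799]
tool_rot: [0.713, 3.055, 0.003]
wrist_force: [-2.2, 0.2, 4.8]
finger_gap: 0.0528
```

It meets the pins at TCP z≈0.080, as predicted. Now I'll turn +16° with a light push.

```bash
python3 -m inch '[[0,0,-0.002,0,0,0.05,-1],[0,0,-0.002,0,0,0.1,-1],[0,0,-0.003,0,0,0.14,-1],[0,0,-0.003,0,0,0.178,-1],[0,0,-0.004,0,0,0.178,-1],[0,0,-0.005,0,0,0.178,-1]]' 60
```

```text
time: 8.6
tool_pos: [0.5481, -0.1766, 0.0758]
tool_rot: [0.282, 3.125, 0.003]
wrist_force: [-2.5, -1.5, -0.4]
finger_gap: 0.0526
```

The keyways have dropped over the pins. Pushing down now.

```bash
python3 -m inch '[[0,0,-0.003,0,0,0,-1],[0,0,-0.005,0,0,0,-1],[0,0,-0.007,0,0,0,-1],[0,0,-0.009,0,0,0,-1],[0,0,-0.01,0,0,0,-1],[0,0,-0.01,0,0,0,-1],[0,0,-0.01,0,0,0,-1]]' 80
```

```text
time: 9.48
tool_pos: [0.5482, -0.1767, 0.0687]
tool_rot: [0.282, 3.124, 0.003]
wrist_force: [-4.4, -0.9, 7.4]
finger_gap: 0.0525
```

```bash
python3 -m inch '[[0,0,-0.001,0,0,0,-1],[0,0,-0.002,0,0,0,-1],[0,0,-0.003,0,0,0,-1],[0,0,-0.003,0,0,0,-1],[0,0,-0.003,0,0,0,-1]]' 80
```

```text
time: 10.1
tool_pos: [0.5483, -0.1767, 0.0686]
tool_rot: [0.282, 3.123, 0.002]
wrist_force: [-8.6, 0.4, 16.1]
finger_gap: 0.0522
```

```bash
python3 -m inch '[[-0.001,0,-0.0025,0,0,0,-1],[-0.001,0,-0.0025,0,0,0,-1],[-0.001,0,-0.0025,0,0,0,-1],[-0.001,0,-0.0025,0,0,0,-1]]' 80
python3 - <<'E'
from h import *
o=robot.get_obs(); print(o['time'],o['tool_pos'],o['tool_rot'],o['wrist_force'],o['ft_torque'],o['dq'].round(4))
a=robot.get_image('side'); b=robot.get_image('wrist')
cv2.imwrite('pics/s4.png',np.hstack([cv2.resize(a[230:380,340:490],(400,400),interpolation=3),cv2.resize(b[200:440,200:440],(400,400),interpolation=3)]))
E
```

```text
time: 10.6
tool_pos: [0.5482, -0.1767, 0.0686]
tool_rot: [0.282, 3.12, 0.002]
wrist_force: [-5.3, 0.9, 13.3]
finger_gap: 0.0519
10.6 [ 0.54822226 -0.17672329  0.06860163] [2.82079619e-01 3.12019757e+00 2.11152136e-03] [-5.25522769  0.92585798 13.33023661] [ 0.07080874  1.07953769 -0.00734615] [-0.0014 -0.0002  0.0013 -0.0008  0.0005  0.0015]
```

View pics/s4.png

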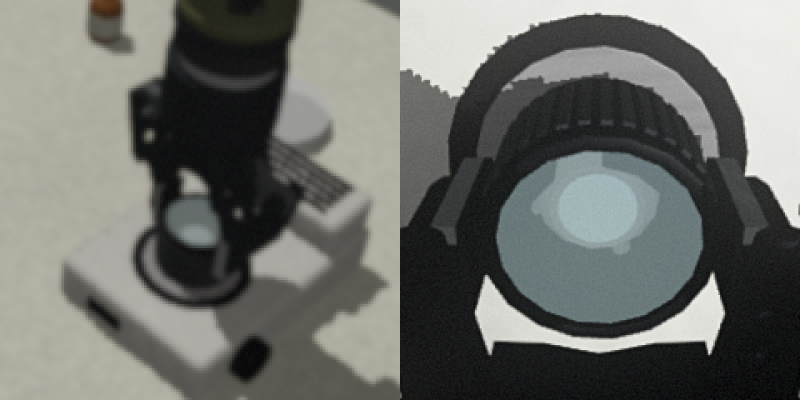

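The side view shows the cell low on the seat ring, and the wrist view shows it centred over the spigot. I'll push a little harder to confirm this is the hard stop and that it holds.

```bash
python3 -m inch '[[-0.001,0,-0.004,0,0,0,-1],[-0.001,0,-0.004,0,0,0,-1],[-0.0015,0,-0.005,0,0,0,-1],[-0.0015,0,-0.005,0,0,0,-1],[-0.0015,0,-0.005,0,0,0,-1],[-0.0015,0,-0.005,0,0,0,-1],[-0.0015,0,-0.005,0,0,0,-1],[-0.0015,0,-0.005,0,0,0,-1]]' 80
```

```text
time: 11.7
tool_pos: [0.5483, -0.1767, 0.0685]
tool_rot: [0.282, 3.116, 0.002]
wrist_force: [-7.9, 1.2, 24.0]
finger_gap: 0.0519
```

It is against a hard stop: force rose from 13 N to 24 N with 0.1 mm of movement. Handing in.

```bash
python3 - <<'E'
from h import *
o=robot.get_obs(); print(o['time'],o['tool_pos'],o['wrist_force'],o['finger_gap']); robot.job_done()
E
```

```text
11.7 [ 0.54830997 -0.17674306  0.06849006] [-7.92113238  1.16846189 24.02986751] 0.051910670035720585
the job is handed in; nothing more can be done
```

The filter cell is on the spigot and pushed fully home as far as my checks show. I handed the job in at 11.7 s with the gripper still holding the cell and pushing it down. No verdict was reported.

**How it went:** I gripped the cell and carried it over the spigot, then lowered it until it rested on the pins at TCP z ≈ 0.080. The wrist pictures put the pins at about +8° and the keyways, seen through the window, at about −8°. Turning the cell +16° let it drop over the pins, and I then pressed it down against the seat.

**Last checks:**
- **Hard stop:** TCP z stayed at 0.0685–0.0687 while the upward force on the tool rose from 7 N to 24 N. The seat needs 9 N to be fully down.
- **Travel:** the tool moved about 11.4 mm from the height read on the pins, against 12 mm nominal. I did not see the seat directly, so that it is fully down is inferred from the force and travel.
- **Tilt and grip:** the tool leans about 0.013 rad and the gap is 52 mm at an 80 N grip setting. The gap reads about 4 mm under the cell's 56 mm diameter, which I did not explain.

**Disagreements:**
- **Spigot position:** the top and wrist cameras differed by about 4 mm in x. I used a point close to the wrist value, and the cell went on with almost no sideways force.
- **Sideways force:** about 8 N along x remains while pushing.
- **Bystanders:** I did not check them again at the end; the arm carried the cell above all of them.

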